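Hang up the ear defenders on the swing-out bar

ROBOT

A 6-joint arm with a two-finger parallel gripper is mounted at the origin on the work surface. World frame = base frame: x ahead of the robot, y to its left, z up, the work surface at z = 0. Lengths are in m, angles in rad, forces in N, time in s.
With the tool pointing down it reaches from about 0.35 to 0.8 m from the base axis. Payload 7.3 kg.
Tool frame: the origin (TCP) lies midway between the tips of the shut fingers; the grasp point (between the pads) lies 19 mm behind it; z points along the fingers, y is the line along which they close (so a half turn about z gives the same grasp; the last joint's range is limited). The gripper opens to 85 mm and grips with 20 to 120 N. Pads are 22 mm wide; open, the fingers measure 114 mm over their backs; the gripper's body (76 mm by 85 mm) begins 54 mm behind the grasp point. The pads swing forward as they close: fully open they stand 13 mm farther back than shut.
Start: joints at [0.969, 0.342, 1.524, -0, 1.275, -0.146], TCP at [0.231, 0.471, 0.231] pointing down, gripper open.
Joint ranges: [-2.53, 2.53], [-0.77, 2.02], [0.04, 2.7], [-1, 4.14], [0.28, 2.66], [-3.11, 3.11]. Speed limits (rad/s): [2.57, 2.57, 3.14, 3.14, 3.14, 3.14].

INTERFACE

Orientations are given as a unit quaternion [w, x, y, z].
In Python, from bench import * gives the robot as it stands.
- The arm moves only by the tool drive_tool, never from a script. Its argument "steps" is a list of rows, each a list of 6 numbers: the shift along the tool's x, y, z scaled (see below), then the turn, a rotation vector about the tool's x, y, z scaled (see below). In form: [[tx, ty, tz, rx, ry, rz], ...]. A call has 1 to 12 rows; each row shifts and turns the commanded pose from where the row before left it, along the tool's axes as they then stand; what a row does not reach is not made up. The controller multiplies each number of a shift by 0.025 m and each number of a turn by 0.1 rad. A row lasts 1/10 s, in which the tool goes at most 50 mm and 8.59 degrees, less where a joint would pass 70% of its speed; a pose out of reach is approached as far as the arm can. A call with a number of a shift or a turn outside -1 to 1 is refused whole. A call with a gripper value outside its range is refused whole. "jaw" is the closure, from -1 (fully open) to 1 (shut), set as the call begins (left out, the last holds). The fingers move at their own pace and stop on an object; "newtons" is the grip in N (left out, the last holds). Time passes only in rows, so rows that do not move let the fingers close. It gives the time, the measured TCP pose, the force, the opening and the grip force at its end, in the units of the state.
- get_obs(): the state, without advancing time (a new reading comes with each control period).
- grab_frame(name): name is "scene" or "top"; returns the picture (480x640x3 uint8, red, green, blue); there is no depth.
- get_calibration(name): a dict with "vertical_fov" (degrees; the focal length in pixels is half the picture's height over the tangent of half this angle, whatever the lens; pixels are square), "cx", "cy" (the principal point, pixels), "R" (3x3) and "t" (3): a world point X has camera coordinates R X + t. Camera axes: x right, y down, z forward; pixel columns grow to the right and rows downward; lengths in m; the calibration is good to about 2 mm. A picture is of the moment at which its call begins. get_calibration takes no time and is no camera call.
- job_done(): hands the job in; it is judged then, once.
Trained networks look in the newest picture that a camera, given by its name, has taken for a name from the list of things; names that differ only in an ending like _2 or _b are one class to them, and where a whole thing is asked for, a point or a joint stands for the part that bears it (a point fixed in the world has none). Each returns a list of dicts, best first, with "p" (0 to 1); they miss things now and then, are a little off and sometimes report something else, mostly with a low value. They report only what shows in the picture. A call takes as long as a camera call. They do not tell look-alikes from the thing itself.
- search_frame(camera, thing): "centre" ([column, row] in pixels, amid what is visible of it).
- tip_of(camera, thing): "centre" ([column, row] in pixels: a listed point, or the origin of a listed thing).
The state is a dict: "t": time; "qpos": joint angles; "qvel": joint speeds; "effort": joint torques, N m; "tcp_pos": TCP position; "tcp_rot": TCP orientation; "force": force on the tool from outside, world axes, zero at the start; "ft_torque": the same for the moment, N m; "opening": finger opening in m; "grasp_force": force on a finger pad.
Only numpy, scipy, OpenCV 4.12 (cv2) and the standard library are available. Lean on these libraries where they do the work, as an engineer would, in place of code of your own. Each camera call takes 0.05 s, during which the arm holds its last target. There are 200 camera calls.

TASK

Put the ear defenders away on the bench's hanging bar. First swing the bar all the way out against its stop, then hang the ear defenders on it so that the padded headband lies squarely across the bar with one cup on either side, hanging free; leave the oil filter, the jar and the spanner where they are.

Things in the scene. Friction and masses are not known exactly. Their poses are not given: they have to be found in the camera images.
- stand: Fixed dark steel post, 26 mm thick, on a 110 mm square foot plate; origin under the plate's centre, at bench height. The bar points along the stand's own -x when its joint reads 0 (folded) and along the stand's own +y when it reads pi/2 (fully out). The bar's hub (36 mm wide) sits on top, ending 242 mm above the bench.
- swing_bar (a joint): Hinge of the bar about the upright axis of the post. 0 = folded, pointing along the stand's -x (towards the robot); grows clockwise seen from above; pi/2 = fully out at a hard stop, pointing along the stand's +y. It starts partly folded (0.1 to 0.5). It stays where it is left: friction about 0.25 N m (about 1.7 N pushed 150 mm from the axis).
- bar_pivot (a point): On the hinge axis at the height of the bar's centre line, 225 mm above the bench. Site axes turn with the bar: own -x points along the bar to its free end, z up.
- bar_mid (a point): Centre line of the bar, 105 mm from the hinge axis. The bar is a horizontal plain steel rod of 14 mm diameter held at one end only, its centre line 225 mm above the bench. Axes as bar_pivot.
- bar_tip (a point): The free end of the bar, 198 mm from the hinge axis, at the face of the end button (22 mm diameter, 8 mm long, so it stands 4 mm proud of the rod all round). Axes as bar_pivot.
- ear_defenders: Rigid black ear defenders, 260 g, 190 mm wide (x, cup to cup), 66 mm deep (y, across the band), 184 mm high, standing on their two flat-bottomed cups. Origin at bench height midway between the cups, z up to the crown. Cups are 84 mm high, with a clear gap of 92 mm between them. The headband is a half-circle arch centred 100 mm above the origin, inner radius 70 mm at the pad.
- crown_top (a point): Top middle of the headband, 184 mm above the undersides of the cups, on the grey pad that covers the upper part of the arch. The pad is 30 mm wide (across the band, along the ear defenders' y) and 14 mm thick here; it is firm and can be pinched across its width from above.
- crown_under (a point): Underside middle of the padded headband, 14 mm below crown_top; this is what rests on the bar.
- oil_filter: Bystander: squat white can-shaped oil filter, 76 mm across, 65 mm high; origin under its centre.
- jar: Bystander: squat amber glass jar with a steel lid, 72 mm across, 60 mm high; origin under its centre.
- spanner: Bystander: steel open-ended spanner lying flat, 190 mm long; origin at its underside.
Things that resemble listed ones, but are neither listed nor needed, are in the scene too. What is shaped like the ear_defenders but green or red is not meant.

How it is judged:
On the way:
1. the bar is swung out to its stop (within 0.12 rad) while the ear defenders are still off it (value of joint swing_bar above 1.45 rad and distance between crown_under and bar_mid above 0.12 m), for 0.2 s.
At the end, for the whole second after the job is handed in: The bar is within 0.12 rad of its outer stop; the ear defenders hang still, crown resting on the rod within 20 mm sideways of its centre line and 70 mm of bar_mid along it, a cup on each side, band within 0.4 rad of square to the bar, upright within 0.3 rad (value of joint swing_bar above 1.45 rad and x of crown_under in the frame of bar_mid between -0.07 and 0.07 m and y of crown_under in the frame of bar_mid between -0.02 and 0.02 m and z of crown_under in the frame of bar_mid between 0.002 and 0.016 m and angle between the y axis of ear_defenders and the x axis of bar_mid, either way round below 0.4 rad and angle between ear_defenders's own z axis and vertical below 0.3 rad and linear speed of ear_defenders below 0.04 m/s and angular speed of ear_defenders below 0.4 rad/s); the robot touches nothing.
It fails at once if the oil filter, the jar or the spanner is shifted by more than 40 mm (distance of any of oil_filter, jar, spanner from where it was at the start of the episode above 0.04 m).
It also fails if it takes over 64 s, if anything falls off the work surface, if the arm or the gripper's body presses on something with over 40 N, if the wrist force passes 120 N, or if a joint passes its speed limit or range.

## Working session

There is one attempt and no reset: what is moved stays moved. The work goes in short steps, Python scripts to look and compute and a tool call to move; the robot and the scene stay as the last step left them, time stands still between calls to the robot, and variables do not carry over. Pictures are saved under pics/ and viewed, at most 10 in all, crops included, and the job is handed in when it is done.

Besides the shell and the picture viewer there is one more tool, called after ">>>" by a JSON object that holds its "fn" and its "kwargs". drive_tool: Moves the arm, as the interface text tells. Shifts and turns lie within -1 to 1; 1 stands for 0.025 m of shift or 0.1 rad of turn. Its arguments: {"type":"object","properties":{"steps":{"type":"array"},"jaw":{"type":"number"},"newtons":{"type":"number"}},"required":["steps"]}

```bash
mkdir -p pics
cat > h.py <<'E'
from bench import *
import numpy as np, cv2
from scipy.spatial.transform import Rotation as Ro
def cal(n):
    c=get_calibration(n); f=240/np.tan(np.radians(c["vertical_fov"])/2)
    return f,c["cx"],c["cy"],np.array(c["R"]),np.array(c["t"])
def at_z(n,px,z):
    f,cx,cy,R,t=cal(n); o=-R.T@t; d=R.T@np.array([(px[0]-cx)/f,(px[1]-cy)/f,1]); return o+d*(z-o[2])/d[2]
def proj(n,X):
    f,cx,cy,R,t=cal(n); p=R@np.array(X)+t; return f*p[:2]/p[2]+[cx,cy]
def save(n,fn): 
    im=grab_frame(n); cv2.imwrite("pics/"+fn,im[:,:,::-1]); return im
E
python3 - <<'E'
from h import *
a=save("scene","s0.png"); b=save("top","t0.png")
for c in("scene","top"):
    print(c,get_calibration(c))
    for th in["stand","bar_pivot","bar_mid","bar_tip","ear_defenders","crown_top","oil_filter","jar","spanner"]:
        print(th,[(np.round(r["centre"]).tolist(),round(r["p"],2)) for r in tip_of(c,th)[:4]])
o=get_obs();print({k:np.round(v,3) for k,v in o.items()})
E
```

```text
scene {'vertical_fov': 57.3455754371047, 'cx': 320.32996183984926, 'cy': 241.99815494548946, 'R': array([[-0.42471962,  0.90516736,  0.01689081],
       [ 0.70975905,  0.34449691, -0.61446234],
       [-0.56201009, -0.24898581, -0.78876532]]), 't': array([ 0.18337161, -0.28966494,  1.27194796])}
stand [([195.0, 258.0], 0.9)]
bar_pivot [([176.0, 187.0], 0.83)]
bar_mid [([230.0, 173.0], 0.82)]
bar_tip [([273.0, 163.0], 0.79)]
ear_defenders [([400.0, 319.0], 0.9), ([429.0, 232.0], 0.74), ([484.0, 336.0], 0.7), ([279.0, 374.0], 0.52)]
crown_top [([517.0, 288.0], 0.96), ([449.0, 178.0], 0.86), ([415.0, 269.0], 0.59), ([346.0, 243.0], 0.29)]
oil_filter [([395.0, 409.0], 0.73)]
jar [([279.0, 374.0], 0.89)]
spanner [([346.0, 246.0], 0.93)]
top {'vertical_fov': 57.206659962613344, 'cx': 313.87350293230554, 'cy': 233.3819067125798, 'R': array([[-0.01006796, -0.99994678,  0.00225298],
       [-0.99810676,  0.00991267, -0.06070125],
       [ 0.06067569, -0.00285985, -0.99815344]]), 't': array([0.04553527, 0.52045315, 1.04564912])}
stand [([426.0, 208.0], 0.83)]
bar_pivot [([454.0, 192.0], 0.93)]
[... 151 characters left out ...]
24.0], 0.8), ([139.0, 249.0], 0.73), ([226.0, 353.0], 0.59)]
oil_filter [([220.0, 161.0], 0.7)]
jar [([308.0, 143.0], 0.85), ([311.0, 285.0], 0.42)]
spanner [([311.0, 282.0], 0.89), ([425.0, 208.0], 0.3)]
{'t': np.float64(1.0), 'qpos': array([ 0.969,  0.342,  1.524, -0.   ,  1.275, -0.146]), 'qvel': array([-0.   ,  0.   ,  0.   ,  0.   ,  0.002,  0.001]), 'effort': array([ 1.0000e-03, -4.3357e+01, -2.4627e+01, -0.0000e+00,  0.0000e+00,
       -0.0000e+00]), 'tcp_pos': array([0.231, 0.471, 0.231]), 'tcp_rot': array([0.   , 0.226, 0.974, 0.   ]), 'force': array([-0.238, -0.126,  0.066]), 'ft_torque': array([ 0.03 , -0.016, -0.044]), 'grasp_force': np.float64(0.0), 'opening': np.float64(0.086)}
```

View pics/s0.png

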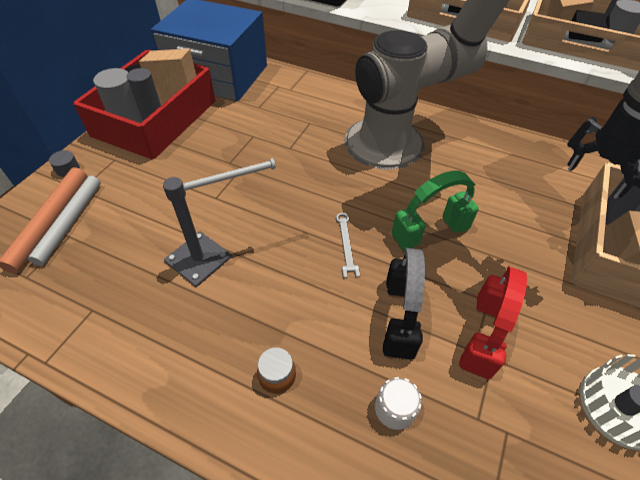

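View pics/t0.png

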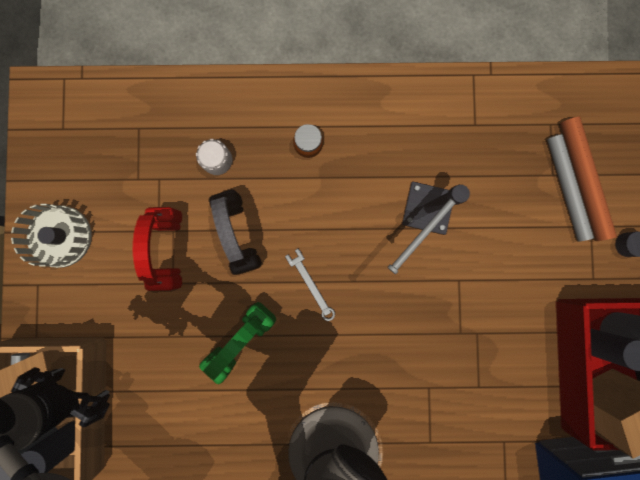

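The scene view shows the grey-padded black ear defenders at about (405,300), with the green and red look-alikes next to them. The top view shows them at about (235,232), the bar from (458,192) to (393,268), the spanner at (311,285), the filter at (213,156) and the jar at (308,140).

Run:
```python
from h import *
for n,px,z in [("top",(456,192),.242),("top",(454,192),.225),("top",(422,235),.225),("top",(391,269),.225),("scene",(176,187),.242),("scene",(230,173),.225),("scene",(273,163),.225),
 ("top",(428,208),.004),("scene",(197,259),.004),("top",(222,224),.184),("scene",(415,269),.184),("scene",(400,319),.0),
 ("top",(213,156),.065),("top",(308,140),.06),("top",(311,285),.005),
 # band ends / cup outlines
 ("top",(417,182),.008),("top",(456,191),.008),("top",(404,223),.008),("top",(444,233),.008)]:
    print(n,px,z,np.round(at_z(n,px,z),3))
# grey pad + black segmentation for yaw
for n,roi in(("top",(200,180,270,280)),("scene",(375,240,430,365))):
    im=cv2.imread(f"pics/{'t0' if n=='top' else 's0'}.png"); x0,y0,x1,y1=roi
    c=im[y0:y1,x0:x1].astype(int); g=(c.max(2)-c.min(2)<22)&(c.max(2)>70)
    k,l,s,ce=cv2.connectedComponentsWithStats(g.astype(np.uint8)); i=1+s[1:,4].argmax()
    p=np.argwhere(l==i)[:,::-1]+[x0,y0]; r=cv2.minAreaRect(p.astype(np.float32)); print(n,s[i],r,np.round(cv2.boxPoints(r)).tolist())
t=cv2.imread("pics/t0.png"); s=cv2.imread("pics/s0.png")
cv2.imwrite("pics/c0.png",np.hstack([cv2.resize(t[175:290,190:290],(400,460),interpolation=3),cv2.resize(s[240:365,360:460],(400,460),interpolation=3)]))
```

```text
top (456, 192) 0.242 [ 0.584 -0.231  0.242]
top (454, 192) 0.225 [ 0.586 -0.233  0.225]
top (422, 235) 0.225 [ 0.503 -0.168  0.225]
top (391, 269) 0.225 [ 0.438 -0.107  0.225]
scene (176, 187) 0.242 [ 0.585 -0.227  0.242]
scene (230, 173) 0.225 [ 0.495 -0.17   0.225]
scene (273, 163) 0.225 [ 0.433 -0.108  0.225]
top (428, 208) 0.004 [ 0.581 -0.24   0.004]
scene (197, 259) 0.004 [ 0.583 -0.24   0.004]
top (222, 224) 0.184 [0.532 0.227 0.184]
scene (415, 269) 0.184 [0.525 0.225 0.184]
scene (400, 319) 0.0 [0.525 0.228 0.   ]
top (213, 156) 0.065 [0.7   0.273 0.065]
top (308, 140) 0.06 [0.737 0.052 0.06 ]
top (311, 285) 0.005 [0.397 0.049 0.005]
top (417, 182) 0.008 [ 0.645 -0.213  0.008]
top (456, 191) 0.008 [ 0.622 -0.308  0.008]
top (404, 223) 0.008 [ 0.544 -0.179  0.008]
top (444, 233) 0.008 [ 0.519 -0.276  0.008]
top [ 11  20  31  62 877] ((224.76258850097656, 230.5679931640625), (62.312286376953125, 15.683174133300781), 71.896240234375) [[208.0, 203.0], [223.0, 199.0], [242.0, 258.0], [227.0, 263.0]]
scene [  28    8   22   64 1107] ((413.910888671875, 279.496826171875), (20.058639526367188, 62.88847351074219), 2.0454084873199463) [[403.0, 311.0], [405.0, 248.0], [425.0, 248.0], [423.0, 311.0]]
```

View pics/c0.png

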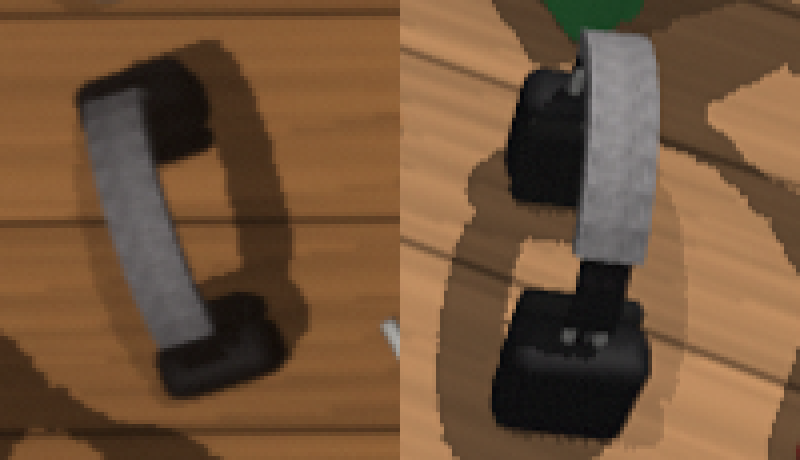

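>>> {"fn": "drive_tool", "kwargs": {"steps": [[0,0,-1,0,0,0],[0,0,-1,0,0,0],[-0.9,-0.95,-0.8,0,0,0],[-0.9,-0.95,0,0,0,0],[-0.9,-0.95,0,0,0,0],[-0.9,-0.95,0,0,0,0],[-0.9,-0.95,0,0,0,0],[-0.9,-0.95,0,0,0,0],[-0.9,-0.95,0,0,0,0],[-0.9,-0.95,0,0,0,0],[-0.9,-0.95,0,0,0,0],[-0.9,-0.95,0,0,0,0]], "jaw": 1}}

```text
t: 2.2
tcp_pos: [0.3287, 0.1579, 0.3015]
tcp_rot: [0.0, 0.226, 0.974, 0.0]
force: [0.8, 0.9, 0.4]
opening: 0.0001
grasp_force: 0.0
```

>>> {"fn": "drive_tool", "kwargs": {"steps": [[-0.9,-0.95,0,0,0,0],[-0.9,-0.95,0,0,0,0],[-0.9,-0.95,0,0,0,0],[-0.9,-0.95,0,0,0,0],[-0.9,-0.95,0,0,0,0],[-0.9,-0.95,0,0,0,0],[-0.9,-0.95,0,0,0,0],[-0.9,-0.95,0,0,0,0],[-0.9,-0.95,0,0,0,0],[-0.9,-0.95,0,0,0,0],[-0.5,-0.9,0,0,0,0],[0,0,0,0,0,0]]}}

```text
t: 3.4
tcp_pos: [0.4275, -0.1815, 0.3008]
tcp_rot: [-0.0, 0.227, 0.974, -0.0]
force: [0.6, 0.8, 0.1]
opening: -0.0004
grasp_force: 0.0
```

```bash
cat >> h.py <<'E'
def rows(pts,q=None):
    o=get_obs(); q=o["tcp_rot"] if q is None else q; R=Ro.from_quat(np.roll(q,-1)).as_matrix()
    p=np.array(pts); print(np.round((np.diff(p,axis=0)@R)/.025,2).tolist())
E
python3 - <<'E'
from h import *
pv=np.array([.583,-.236]); off=.007+.012
P=[get_obs()["tcp_pos"]*[1,1,0]+[0,0,.205]]
for a in np.radians(np.linspace(138.7,73,19)):
    d=np.array([np.cos(a),np.sin(a)]); t=np.array([d[1],-d[0]]); P.append([*(pv+.15*d-off*t),.205])
print(np.round(P[1],3),np.round(P[-1],3)); rows(P)
E
```

```text
[ 0.458 -0.151  0.205] [ 0.609 -0.087  0.205]
[[-0.55, 1.62, -0.0], [-0.06, 0.38, -0.0], [-0.09, 0.37, -0.0], [-0.11, 0.37, -0.0], [-0.14, 0.36, -0.0], [-0.16, 0.35, -0.0], [-0.18, 0.34, -0.0], [-0.2, 0.33, -0.0], [-0.22, 0.31, -0.0], [-0.24, 0.3, -0.0], [-0.26, 0.28, -0.0], [-0.28, 0.27, -0.0], [-0.29, 0.25, -0.0], [-0.31, 0.23, -0.0], [-0.32, 0.21, -0.0], [-0.34, 0.19, -0.0], [-0.35, 0.17, -0.0], [-0.36, 0.14, -0.0], [-0.37, 0.12, -0.0]]
```

>>> {"fn": "drive_tool", "kwargs": {"steps": [[0,0,1,0,0,0],[0,0,1,0,0,0],[0,0,1,0,0,0],[0,0,0.8,0,0,0],[0,0,0,0,0,0]]}}

```text
t: 3.9
tcp_pos: [0.426, -0.1774, 0.2042]
tcp_rot: [-0.002, 0.226, 0.974, 0.001]
force: [0.5, -0.0, 0.7]
opening: 0.0
grasp_force: 0.0
```

>>> {"fn": "drive_tool", "kwargs": {"steps": [[-0.14,0.4,0,0,0,0],[-0.14,0.4,0,0,0,0],[-0.14,0.4,0,0,0,0],[-0.14,0.4,0,0,0,0],[-0.06,0.38,0,0,0,0],[-0.09,0.37,0,0,0,0],[-0.11,0.37,0,0,0,0],[-0.14,0.36,0,0,0,0],[-0.16,0.35,0,0,0,0],[-0.18,0.34,0,0,0,0],[-0.2,0.33,0,0,0,0],[-0.22,0.31,0,0,0,0]]}}

```text
t: 5.1
tcp_pos: [0.5151, -0.0983, 0.2062]
tcp_rot: [-0.0, 0.226, 0.974, 0.0]
force: [-2.2, -1.3, -0.6]
opening: 0.0002
grasp_force: 0.9
```

>>> {"fn": "drive_tool", "kwargs": {"steps": [[-0.24,0.3,0,0,0,0],[-0.26,0.28,0,0,0,0],[-0.28,0.27,0,0,0,0],[-0.29,0.25,0,0,0,0],[-0.31,0.23,0,0,0,0],[-0.32,0.21,0,0,0,0],[-0.34,0.19,0,0,0,0],[-0.35,0.17,0,0,0,0]]}}

```text
t: 5.9
tcp_pos: [0.5898, -0.0824, 0.2062]
tcp_rot: [-0.0, 0.226, 0.974, 0.0]
force: [-2.0, -1.1, -1.2]
opening: -0.0003
grasp_force: 0.9
```

Pushing at about the expected force; I'll continue in short increments to the stop.

>>> {"fn": "drive_tool", "kwargs": {"steps": [[-0.36,0.14,0,0,0,0],[-0.3,0.1,0,0,0,0]]}}

```text
t: 6.1
tcp_pos: [0.6015, -0.0834, 0.2056]
tcp_rot: [-0.008, 0.226, 0.974, -0.001]
force: [-45.1, 4.4, 21.7]
opening: -0.0
grasp_force: 22.4
```

>>> {"fn": "drive_tool", "kwargs": {"steps": [[-0.12,0.03,0,0,0,0],[-0.1,0.02,0,0,0,0]]}}

```text
t: 6.3
tcp_pos: [0.6016, -0.0835, 0.2057]
tcp_rot: [-0.014, 0.226, 0.974, -0.001]
force: [-52.5, 7.3, 23.7]
opening: -0.0002
grasp_force: 26.9
```

>>> {"fn": "drive_tool", "kwargs": {"steps": [[-0.1,0.01,0,0,0,0],[-0.1,0.01,0,0,0,0]]}}

```text
t: 6.5
tcp_pos: [0.6018, -0.0835, 0.2057]
tcp_rot: [-0.019, 0.225, 0.974, -0.0]
force: [-70.4, 12.6, 31.6]
opening: 0.0004
grasp_force: 36.4
```

>>> {"fn": "drive_tool", "kwargs": {"steps": [[0.5,0,0,0,0,0],[1,-0.3,0,0,0,0],[1,-0.3,0,0,0,0],[0.5,0,-1,0,0,0],[0,0,-1,0,0,0],[0,0,-1,0,0,0],[0,0,-1,0,0,0],[0.9,0.5,-1,0,0,0],[0.9,0.5,0,0,0,0],[0.9,0.5,0,0,0,0],[0,0,0,0,0,0]], "jaw": -0.4}}

```text
t: 7.6
tcp_pos: [0.4982, -0.0022, 0.3325]
tcp_rot: [0.001, 0.225, 0.974, 0.001]
force: [0.1, -0.7, 0.1]
opening: 0.0594
grasp_force: 0.0
```

Run:
```python
from h import *
a=save("scene","s1.png"); b=save("top","t1.png"); cv2.imwrite("pics/st1.png",np.hstack([cv2.resize(b[120:330,180:520][:,:,::-1],(400,247)),cv2.resize(a[100:430,100:500][:,:,::-1],(300,247))]))
for c in("scene","top"):
    for th,z in(("bar_pivot",.225),("bar_mid",.225),("bar_tip",.225),("crown_top",.184)):
        print(c,th,[(np.round(r["centre"]).tolist(),round(r["p"],2),np.round(at_z(c,r["centre"],z),3)[:2].tolist()) for r in tip_of(c,th)[:3]])
print(get_obs()["t"],get_obs()["tcp_pos"])
```

```text
scene bar_pivot [([177.0, 187.0], 0.62, [0.571, -0.239]), ([213.0, 215.0], 0.16, [0.601, -0.139])]
scene bar_mid [([210.0, 214.0], 0.75, [0.602, -0.145]), ([346.0, 245.0], 0.21, [0.559, 0.104])]
scene bar_tip [([252.0, 243.0], 0.77, [0.626, -0.043]), ([197.0, 259.0], 0.69, [0.694, -0.108])]
scene crown_top [([415.0, 266.0], 0.88, [0.519, 0.223]), ([517.0, 285.0], 0.85, [0.482, 0.394]), ([450.0, 177.0], 0.78, [0.268, 0.22])]
top bar_pivot [([455.0, 191.0], 0.64, [0.588, -0.235])]
top bar_mid []
top bar_tip [([358.0, 170.0], 0.9, [0.631, -0.047]), ([223.0, 226.0], 0.73, [0.524, 0.217])]
top crown_top [([228.0, 348.0], 0.65, [0.284, 0.214]), ([225.0, 224.0], 0.57, [0.532, 0.222]), ([140.0, 248.0], 0.55, [0.485, 0.392])]
8.1 [ 0.49889222 -0.00482142  0.33107657]
```

View pics/t1.png

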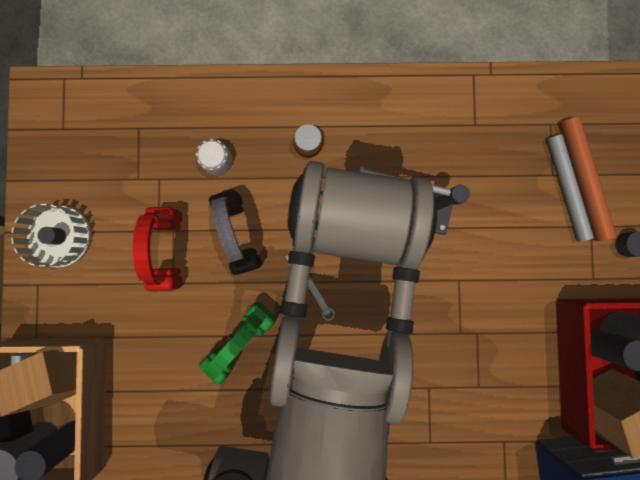

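Run:
```python
from h import *
from scipy.optimize import minimize
def seg(im,roi):
    m=np.zeros(im.shape[:2],np.uint8); x0,y0,x1,y1=roi
    c=im[y0:y1,x0:x1].astype(int); g=(c.max(2)-c.min(2)<22)&(c.max(2)>70)
    k,l,s,ce=cv2.connectedComponentsWithStats(g.astype(np.uint8)); m[y0:y1,x0:x1]=(l==1+s[1:,4].argmax()); return m
M={"top":seg(cv2.imread("pics/t0.png"),(200,180,270,280)),"scene":seg(cv2.imread("pics/s0.png"),(375,240,430,365))}
C={n:cal(n) for n in M}
def ren(n,v):
    x,y,w,h=v; f,cx,cy,R,t=C[n]; m=np.zeros((480,640),np.uint8); c,s=np.cos(w),np.sin(w); a=np.linspace(-h,h,15)
    def pj(r,yy):
        L=np.stack([r*np.sin(a),0*a+yy,.1+r*np.cos(a)],1); X=L@np.array([[c,s,0],[-s,c,0],[0,0,1]])+[x,y,0]
        p=X@R.T+t; return f*p[:,:2]/p[:,2:]+[cx,cy]
    for A,B in((pj(.084,-.015),pj(.084,.015)),(pj(.084,-.015),pj(.07,-.015)),(pj(.084,.015),pj(.07,.015))):
        for i in range(14): cv2.fillConvexPoly(m,np.round(np.array([A[i],A[i+1],B[i+1],B[i]])*16).astype(np.int32),1,shift=4)
    return m
cost=lambda v:sum((ren(n,v)!=M[n]).sum() for n in M)
r=min((minimize(cost,[.523,y0,.31,h],method="Nelder-Mead",options=dict(initial_simplex=np.array([[.523,y0,.31,h]]*5)+np.vstack([np.zeros(4),np.diag([.008,.008,.1,.15])]))) for y0 in(.22,.228) for h in(.8,1.1)),key=lambda r:r.fun)
print(r.x,r.fun,[M[n].sum() for n in M])
```

```text
[0.52093241 0.22527711 0.28200645 0.89809183] 305.0 [np.uint64(877), np.uint64(1107)]
```

>>> {"fn": "drive_tool", "kwargs": {"steps": [[0.36,0.96,0,0,0,0],[0.36,0.96,0,0,0,0],[0.36,0.96,0,0,0,0],[0.36,0.96,0,0,0,0],[0.36,0.96,0,0,0,0],[0.36,0.96,0,0,0,0],[0.36,0.96,0,0,0,0],[0.36,0.96,0,0,0,0],[0.36,0.96,0,0,0,0]]}}

```text
t: 9.0
tcp_pos: [0.5212, 0.2261, 0.3312]
tcp_rot: [-0.0, 0.226, 0.974, -0.0]
force: [1.3, -0.3, 0.3]
opening: 0.0603
grasp_force: 0.0
```

>>> {"fn": "drive_tool", "kwargs": {"steps": [[0,0,0,0,0,-0.93],[0,0,0,0,0,-0.93],[0,0,0,0,0,-0.93],[0,0,0,0,0,-0.93],[0,0,0,0,0,-0.93],[0,0,0,0,0,-0.93],[0,0,0,0,0,-0.93],[0,0,0,0,0,-0.93],[0,0,0,0,0,0],[0,0,0,0,0,0]]}}

```text
t: 10.0
tcp_pos: [0.5211, 0.225, 0.3312]
tcp_rot: [-0.0, -0.142, 0.99, 0.0]
force: [-0.4, -0.4, -0.5]
opening: 0.0599
grasp_force: 0.0
```

Run:
```python
from h import *
o=get_obs(); p=o["tcp_pos"]; R=Ro.from_quat(np.roll(o["tcp_rot"],-1)).as_matrix(); print(o["t"],p,np.round(R,3).tolist(),o["qpos"])
rows([p,[.521,.225,.171]])
```

```text
10.0 [0.52112831 0.22504842 0.33121817] [[-0.96, -0.282, -0.0], [-0.282, 0.96, 0.0], [0.0, 0.0, -1.0]] [ 2.72622602e-01  3.70630987e-01  1.20941818e+00  6.03509754e-05
  1.56161637e+00 -1.58371863e+00]
[[0.01, -0.0, 6.41]]
```

>>> {"fn": "drive_tool", "kwargs": {"steps": [[0,0,1,0,0,0],[0,0,1,0,0,0],[0,0,1,0,0,0],[0,0,1,0,0,0],[0,0,0.8,0,0,0],[0,0,0.6,0,0,0],[0,0,0.5,0,0,0],[0,0,0.5,0,0,0],[0,0,0,0,0,0]]}}

```text
t: 10.9
tcp_pos: [0.5203, 0.2249, 0.1697]
tcp_rot: [-0.001, -0.143, 0.99, -0.0]
force: [-0.5, 0.6, -0.5]
opening: 0.0598
grasp_force: 0.0
```

>>> {"fn": "drive_tool", "kwargs": {"steps": [[0,0,0,0,0,0],[0,0,0,0,0,0],[0,0,0,0,0,0],[0,0,0,0,0,0],[0,0,0,0,0,0],[0,0,0,0,0,0],[0,0,0,0,0,0]], "jaw": 1, "newtons": 50}}

```text
t: 11.6
tcp_pos: [0.5218, 0.2252, 0.1724]
tcp_rot: [0.001, -0.144, 0.99, 0.0]
force: [0.9, -0.9, 6.1]
opening: 0.029
grasp_force: 50.6
```

>>> {"fn": "drive_tool", "kwargs": {"steps": [[0,0,-0.4,0,0,0],[0,0,-0.8,0,0,0],[0,0,-0.8,0,0,0],[0,0,0,0,0,0],[0,0,0,0,0,0]]}}

```text
t: 12.1
tcp_pos: [0.5207, 0.2252, 0.2209]
tcp_rot: [-0.0, -0.144, 0.99, 0.0]
force: [-0.0, 0.4, -2.7]
opening: 0.0286
grasp_force: 49.7
```

>>> {"fn": "drive_tool", "kwargs": {"steps": [[0,0,-0.9,0,0,0],[0,0,-0.9,0,0,0],[0,0,0,0,0,0.9],[0,0,0,0,0,0.9],[0,0,0,0,0,0.9],[0,0,0,0,0,0.9],[0,0,0,0,0,0.9],[0,0,0,0,0,0.9],[0,0,0,0,0,0],[0,0,0,0,0,0]]}}

```text
t: 13.1
tcp_pos: [0.5206, 0.225, 0.2652]
tcp_rot: [-0.001, 0.124, 0.992, -0.0]
force: [-0.4, -0.1, -2.1]
opening: 0.0283
grasp_force: 49.8
```

Run:
```python
from h import *
o=get_obs(); p=o["tcp_pos"]; R=Ro.from_quat(np.roll(o["tcp_rot"],-1)).as_matrix(); print(p,np.round(R,3).tolist(),np.degrees(np.arctan2(R[1,1],R[0,1])))
rows([p,[.658,.054,.265],[.612,-.125,.265]])
```

```text
[0.52056519 0.22504082 0.26515137] [[-0.969, 0.247, -0.002], [0.247, 0.969, -0.0], [0.002, -0.001, -1.0]] 75.70851532123778
[[-7.02, -5.27, -0.0], [0.02, -7.39, 0.01]]
```

>>> {"fn": "drive_tool", "kwargs": {"steps": [[-0.6,-0.45,0,0,0,0],[-0.6,-0.45,0,0,0,0],[-0.6,-0.45,0,0,0,0],[-0.6,-0.45,0,0,0,0],[-0.6,-0.45,0,0,0,0],[-0.6,-0.45,0,0,0,0],[-0.6,-0.45,0,0,0,0],[-0.6,-0.45,0,0,0,0],[-0.6,-0.45,0,0,0,0],[-0.6,-0.45,0,0,0,0],[-0.6,-0.45,0,0,0,0],[-0.4,-0.3,0,0,0,0]]}}

```text
t: 14.3
tcp_pos: [0.6589, 0.0527, 0.266]
tcp_rot: [-0.0, 0.126, 0.992, -0.0]
force: [-0.2, 0.9, -2.7]
opening: 0.0285
grasp_force: 49.9
```

>>> {"fn": "drive_tool", "kwargs": {"steps": [[0,0,0,0,0,0],[0,0,0,0,0,0],[0,0,0,0,0,0]]}}

```text
t: 14.6
tcp_pos: [0.6574, 0.0552, 0.2664]
tcp_rot: [-0.0, 0.125, 0.992, 0.0]
force: [0.1, -0.6, -2.4]
opening: 0.0285
grasp_force: 49.9
```

Run:
```python
from h import *
a=save("scene","s2.png")
print(get_obs()["tcp_pos"])
for th,z in(("bar_tip",.225),("bar_mid",.225),("crown_top",.279)): print(th,[(np.round(r["centre"]).tolist(),round(r["p"],2),np.round(at_z("scene",r["centre"],z),3)[:2].tolist()) for r in tip_of("scene",th)[:3]])
```

```text
[0.6574315  0.0552828  0.26651921]
bar_tip [([250.0, 242.0], 0.89, [0.626, -0.047])]
bar_mid [([210.0, 217.0], 0.72, [0.607, -0.142])]
crown_top [([518.0, 286.0], 0.98, [0.559, 0.375]), ([447.0, 178.0], 0.62, [0.383, 0.22])]
```

View pics/s2.png

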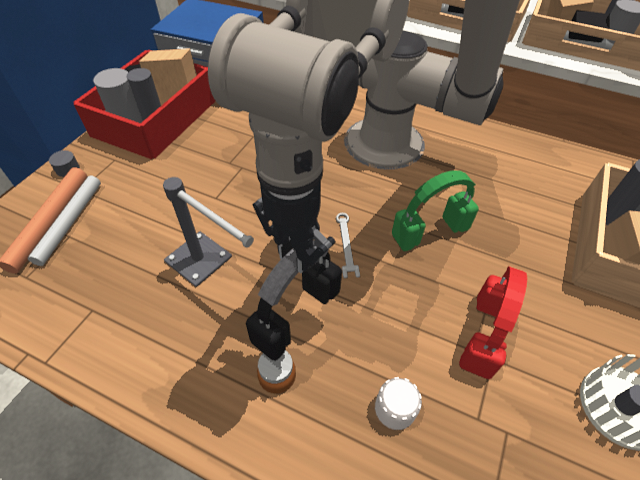

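The scene view shows the black ear defenders held level by the crown, with cups at (268,333) and (321,280), in line with the bar tip at (249,241). I'll slide them along the bar.

>>> {"fn": "drive_tool", "kwargs": {"steps": [[0,-0.5,0,0,0,0],[0,-0.6,0,0,0,0],[0,-0.6,0,0,0,0],[0,-0.6,0,0,0,0],[0,-0.6,0,0,0,0],[0,-0.6,0,0,0,0]]}}

```text
t: 15.4
tcp_pos: [0.6356, -0.032, 0.2664]
tcp_rot: [0.0, 0.126, 0.992, 0.0]
force: [-0.9, -0.3, -1.3]
opening: 0.0287
grasp_force: 49.9
```

>>> {"fn": "drive_tool", "kwargs": {"steps": [[0,-0.6,0,0,0,0],[0,-0.6,0,0,0,0],[0,-0.6,0,0,0,0],[0,-0.6,0,0,0,0],[0,-0.6,0,0,0,0],[0,-0.6,0,0,0,0],[0,-0.3,0,0,0,0],[0,0,0,0,0,0],[0,0,0,0,0,0]]}}

```text
t: 16.3
tcp_pos: [0.6118, -0.1245, 0.2663]
tcp_rot: [0.0, 0.126, 0.992, 0.0]
force: [0.1, 1.0, -1.8]
opening: 0.0285
grasp_force: 49.9
```

Run:
```python
from h import *
a=save("scene","s3.png"); print(get_obs()["tcp_pos"],[proj("scene",X) for X in([.583,-.236,.225],[.632,-.045,.225])])
cv2.imwrite("pics/c3.png",cv2.resize(a[130:370,120:380][:,:,::-1],None,fx=2.3,fy=2.3))
```

```text
[ 0.61184724 -0.12420991  0.26627623] [array([174.6458679 , 191.26915892]), array([248.99783077, 245.00760616])]
```

View pics/c3.png

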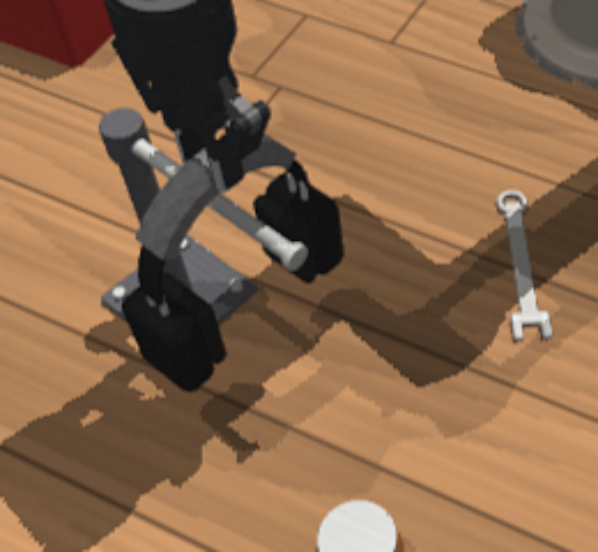

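The picture shows the bar passing through the arch with one cup on each side. Next I'll lower until it touches.

>>> {"fn": "drive_tool", "kwargs": {"steps": [[0,0,0.4,0,0,0],[0,0,0.4,0,0,0],[0,0,0.25,0,0,0],[0,0,0,0,0,0]]}}

```text
t: 16.75
tcp_pos: [0.611, -0.1242, 0.2382]
tcp_rot: [-0.002, 0.125, 0.992, 0.0]
force: [-0.3, 0.3, -2.6]
opening: 0.0286
grasp_force: 49.9
```

>>> {"fn": "drive_tool", "kwargs": {"steps": [[0,0,0.08,0,0,0],[0,0,0.08,0,0,0],[0,0,0,0,0,0]]}}

```text
t: 17.05
tcp_pos: [0.6117, -0.1247, 0.236]
tcp_rot: [0.0, 0.126, 0.992, 0.0]
force: [0.3, 0.0, -2.0]
opening: 0.0286
grasp_force: 49.9
```

>>> {"fn": "drive_tool", "kwargs": {"steps": [[0,0,0.08,0,0,0],[0,0,0,0,0,0]]}}

```text
t: 17.25
tcp_pos: [0.6119, -0.1248, 0.2344]
tcp_rot: [0.0, 0.126, 0.992, -0.0]
force: [-0.1, -0.3, -1.5]
opening: 0.0286
grasp_force: 50.0
```

>>> {"fn": "drive_tool", "kwargs": {"steps": [[0,0,0.08,0,0,0],[0,0,0,0,0,0]]}}

```text
t: 17.45
tcp_pos: [0.612, -0.1248, 0.2341]
tcp_rot: [0.001, 0.126, 0.992, -0.0]
force: [-1.9, 0.4, 6.9]
opening: 0.0287
grasp_force: 51.0
```

>>> {"fn": "drive_tool", "kwargs": {"steps": [[0,0,0.06,0,0,0],[0,0,0,0,0,0]]}}

```text
t: 17.65
tcp_pos: [0.612, -0.1248, 0.234]
tcp_rot: [0.002, 0.126, 0.992, -0.0]
force: [-4.0, 1.4, 14.1]
opening: 0.029
grasp_force: 51.7
```

>>> {"fn": "drive_tool", "kwargs": {"steps": [[0,0,-0.1,0,0,0],[0,0,0,0,0,0]]}}

```text
t: 17.85
tcp_pos: [0.612, -0.1248, 0.2342]
tcp_rot: [0.001, 0.126, 0.992, -0.0]
force: [-1.9, -0.1, 6.0]
opening: 0.0283
grasp_force: 51.0
```

>>> {"fn": "drive_tool", "kwargs": {"steps": [[0,0,0,0,0,0],[0,0,0,0,0,0],[0,0,0,0,0,0],[0,0,0,0,0,0],[0,0,0,0,0,0]], "jaw": -0.2}}

```text
t: 18.35
tcp_pos: [0.6117, -0.1247, 0.2328]
tcp_rot: [-0.0, 0.126, 0.992, 0.0]
force: [0.3, 0.6, -0.3]
opening: 0.0515
grasp_force: 0.0
```

>>> {"fn": "drive_tool", "kwargs": {"steps": [[0,0,-0.5,0,0,0],[0,0,-1,0,0,0],[0,0,-1,0,0,0],[0,0,-1,0,0,0],[0.5,0.5,-0.5,0,0,0],[0.9,0.5,0,0,0,0],[0.9,0.5,0,0,0,0],[0.9,0.5,0,0,0,0],[0.9,0.5,0,0,0,0],[0.9,0.5,0,0,0,0],[0,0,0,0,0,0],[0,0,0,0,0,0]]}}

```text
t: 19.55
tcp_pos: [0.5089, -0.0202, 0.3337]
tcp_rot: [0.001, 0.125, 0.992, -0.0]
force: [0.6, 0.2, -0.5]
opening: 0.051
grasp_force: 0.0
```

Run:
```python
from h import *
a=save("scene","s4.png"); print(get_obs()["tcp_pos"],get_obs()["force"],[np.round(proj("scene",X)) for X in([.612,-.125,.246],[.583,-.236,.225],[.632,-.045,.225])])
cv2.imwrite("pics/c4.png",cv2.resize(a[130:370,120:380][:,:,::-1],None,fx=2.3,fy=2.3))
print([(r["centre"],r["p"]) for th in("crown_top","bar_tip") for r in tip_of("scene",th)[:3]])
```

```text
[ 0.50929873 -0.02067763  0.33338187] [-0.68022393 -0.01171151  0.21362852] [array([214., 214.]), array([175., 191.]), array([249., 245.])]
[([516.0, 284.5], 0.92), ([448.4, 175.5], 0.75), ([215.8, 214.2], 0.59), ([250.7, 242.2], 0.57), ([232.1, 271.4], 0.32)]
```

View pics/c4.png

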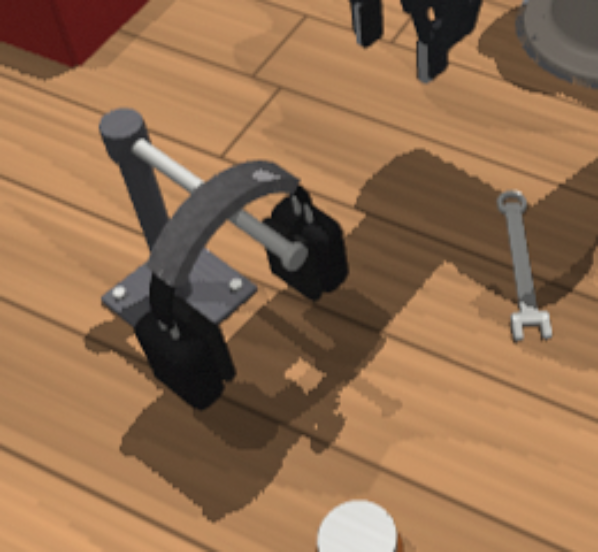

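The ear defenders hang square on the bar, a cup on each side, crown at about (215,214), and the gripper is clear. I'll let any swing die out, check that they hang still, then hand in.

>>> {"fn": "drive_tool", "kwargs": {"steps": [[0,0,0,0,0,0],[0,0,0,0,0,0],[0,0,0,0,0,0],[0,0,0,0,0,0],[0,0,0,0,0,0],[0,0,0,0,0,0],[0,0,0,0,0,0],[0,0,0,0,0,0],[0,0,0,0,0,0],[0,0,0,0,0,0],[0,0,0,0,0,0],[0,0,0,0,0,0]]}}

```text
t: 20.9
tcp_pos: [0.5093, -0.0209, 0.3331]
tcp_rot: [0.0, 0.126, 0.992, 0.0]
force: [-0.2, 0.5, 0.7]
opening: 0.0514
grasp_force: 0.0
```

Run:
```python
from h import *
b=cv2.imread("pics/s4.png")[:,:,::-1].astype(int)
d=[]
for i in range(5):
    a=grab_frame("scene").astype(int); d.append(int((abs(a-b)[180:320,160:280].max(2)>30).sum())); b=a
print(d)
if max(d[1:])<60: print(job_done())
```

```text
[194, 0, 0, 0, 0]
the job is handed in; nothing more can be done
None
```

The job is handed in: the bar is out against its stop, and the ear defenders hang still and square across it with a cup on each side; the oil filter, jar and spanner were left alone (I haven't seen the judge's verdict).

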